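# Tare the kitchen scale under the blue bowl

### The job

Two identical cream kitchen scales stand on the jumble-sale table, one with a blue bowl on its pan and one with a white bowl. Tare the scale that carries the blue bowl: turn the black knob on its dial until the pointer is on the red zero mark, then let go. Leave the blue bowl standing on its pan and leave the other scale's pointer as it is.

Things in the scene. Friction and masses are not known exactly. Their poses are not given: they have to be found in the camera images.
- knob (a point): On the axis of the knob on the scale with the BLUE bowl, 88 mm above the table. Black upright bar 44 mm long, 14 mm thick, 62 to 100 mm above the table, on a grey foot 40 mm across, top at 64 mm; a low pointer blade reaches 44 mm from the axis. The frame turns with the knob: x along the bar to the pointer (white line on top), z up; pinch from above across y. Scale: cream, fixed, 250 x 150 mm.
- tare (a joint): Angle of that knob, rad: 0 with the pointer on the zero mark, growing clockwise seen from above, stops at +-2.4. It starts at 0.65 to 1.35: turn it anticlockwise by that. Friction of 0.05 N m holds it anywhere; no spring or click. Zero mark: red bar 15 x 7 mm on the rim of the flat white dial (112 mm across, 57 mm above the table), on the side away from the pan; other marks are thin, black.
- blue_bowl: Loose blue ceramic bowl, 100 mm across, 36 mm high, rim 121 mm above the table, standing on the steel pan (130 mm across, top 85 mm above the table, its centre 140 mm from the knob's axis) of the scale to be tared. Origin at the centre of its underside, z up. It stays there.
- other_pointer (a point): Tip of the pointer blade of the other, identical scale (with the white bowl), 44 mm from that knob's axis, 60 mm above the table; its x axis points outwards along the pointer. To be left as it is.
Things that resemble listed ones, but are neither listed nor needed, are in the scene too. There is more than one size of the blue_bowl; the one meant has the size given above.

How it is judged:
By the outcome, as a careful person would: the job done as asked, in the order asked, and still so for the second after the job is handed in, with the robot touching nothing.
It also fails if it takes over 34 s, if anything falls off the work surface, if the arm or the gripper's body presses on something with over 40 N, if the wrist force passes 120 N, or if a joint passes its speed limit or range.

### The arm

A 6-joint arm with a two-finger parallel gripper is mounted at the origin on the work surface. World frame = base frame: x ahead of the robot, y to its left, z up, the work surface at z = 0. Lengths are in mm, angles in rad, forces in N, time in s.
With the tool pointing down it reaches from about 275 to 750 mm from the base axis. Payload 10.2 kg.
Tool frame: the origin (TCP) lies where the fingers leave the gripper's body, on its centre line; the fingertips stand 64 mm ahead of it and the grasp point (between the pads) lies 45 mm ahead of it; z points along the fingers, y is the line along which they close (so a half turn about z gives the same grasp; the last joint's range is limited). The gripper opens to 88 mm and grips with 3 to 60 N. Pads are 18 mm wide; open, the fingers measure 123 mm over their backs; the gripper's body (75 mm by 187 mm) begins 45 mm behind the grasp point.
Start: joints at [-1.464, 0.313, 1.498, -0, 1.331, -0.223], TCP at [170.011, -496.717, 302.72] pointing down, gripper open.
Joint ranges: [-2.94, 2.94], [-0.97, 2.17], [0.19, 2.56], [-1.23, 4.37], [0.02, 3.11], [-2.88, 2.88]. Speed limits (rad/s): [2.39, 2.39, 3.01, 3.14, 3.14, 3.14].

### API

Orientations are given as a 3x3 rotation matrix whose columns are the frame's x, y, z axes.
In Python, from bench import bot, viewer, job gives the robot as it stands.
- The arm moves only by the tool step_arm, never from a script. Its argument "motion" is a list of rows, each a list of 3 entries, a list of its own where there are three numbers: the gripper command: -1 is fully open, 1 is shut, values between are in proportion, then the shift along the tool's x, y, z in cm, then the turn, a rotation vector about the tool's x, y, z in degrees. A call has 1 to 12 rows; each row is the pose to reach, as a shift and turn from the pose commanded when the call began, along the tool's axes at that moment; what a row does not reach only later rows make up. A row lasts 1/12 s, in which the tool goes at most 41.7 mm and 7.16 degrees, less where a joint would pass 70% of its speed; a pose out of reach is approached as far as the arm can. A call with a gripper value outside its range is refused whole. The fingers move at their own pace and stop on an object; "force" is the grip in N (left out, the last holds). Time passes only in rows, so rows that repeat a pose let the fingers close. It gives the time, the measured TCP pose, the force, the opening and the grip force at its end, in the units of the state.
- bot.read_state(): the state, without advancing time (a new reading comes with each control period).
- viewer.capture(name): name is "side" or "top"; returns a dict with "color" (480x640x3 uint8, blue, green, red), "fx", "fy", "cx", "cy" (pixels), "T" (4x4, takes a point from camera to world coordinates). Camera axes: x right, y up, looking along -z (the intrinsics and any distortion apply to the point x, -y, -z); pixel columns grow to the right and rows downward; lengths in mm; the calibration is good to about 2 mm. A picture is of the moment at which its call begins. There is no depth.
- job.sign_off(): hands the job in; it is judged then, once.
The state is a dict: "time_s": time; "qpos": joint angles; "joint_velocities": joint speeds; "joint_torque": joint torques, N m; "tcp_pos": TCP position; "tool_rot": TCP orientation; "ft_force": force on the tool from outside, world axes, zero at the start; "torque": the same for the moment, N m; "opening": finger opening in mm; "finger_force": force on a finger pad.
Only numpy, scipy, OpenCV 4.12 (cv2) and the standard library are available. Lean on these libraries where they do the work, as an engineer would, in place of code of your own. Each camera call takes 0.05 s, during which the arm holds its last target. There are 200 camera calls.

## Working session

There is one attempt and no reset: what is moved stays moved. The work goes in short steps, Python scripts to look and compute and a tool call to move; the robot and the scene stay as the last step left them, time stands still between calls to the robot, and variables do not carry over. Pictures are saved under pics/ and viewed, at most 10 in all, crops included, and the job is handed in when it is done.

Besides the shell and the picture viewer there is one more tool, called after "Request:" as a command line: name --argument value ..., lists and objects as JSON in quotes. step_arm: Moves the arm, as the interface text tells. Its arguments: {"type":"object","properties":{"motion":{"type":"array","items":{"type":"array"}},"force":{"type":"number"}},"required":["motion"]}

```bash
mkdir -p pics
cat > h.py <<'E'
import cv2, numpy as np
from bench import bot, viewer, job
def cap(n):
    c=viewer.capture(n); return c
def ray(c,u,v,z):
    T=np.array(c["T"]); d=T[:3,:3]@np.array([(u-c["cx"])/c["fx"],-(v-c["cy"])/c["fy"],-1]); o=T[:3,3]
    return o+d*(z-o[2])/d[2]
def proj(c,p):
    T=np.array(c["T"]); q=T[:3,:3].T@(np.array(p)-T[:3,3]); return c["cx"]+c["fx"]*q[0]/-q[2], c["cy"]+c["fy"]*-q[1]/-q[2]
E
python3 - <<'E'
from h import *
for n in("top","side"):
    c=cap(n); cv2.imwrite(f"pics/{n}0.png",c["color"]); print(n,[k for k in c],c["fx"],np.round(c["T"],3).tolist())
E
```

```text
top ['color', 'fx', 'fy', 'cx', 'cy', 'T'] 436.70990119331964 [[0.0, 0.983, -0.182, 384.873], [-1.0, 0.002, 0.011, 85.614], [0.011, 0.182, 0.983, 845.068], [0.0, 0.0, 0.0, 1.0]]
side ['color', 'fx', 'fy', 'cx', 'cy', 'T'] 458.92248049231046 [[0.985, 0.132, -0.107, 427.095], [-0.168, 0.681, -0.713, -591.354], [-0.021, 0.721, 0.693, 719.126], [0.0, 0.0, 0.0, 1.0]]
```

View pics/top0.png

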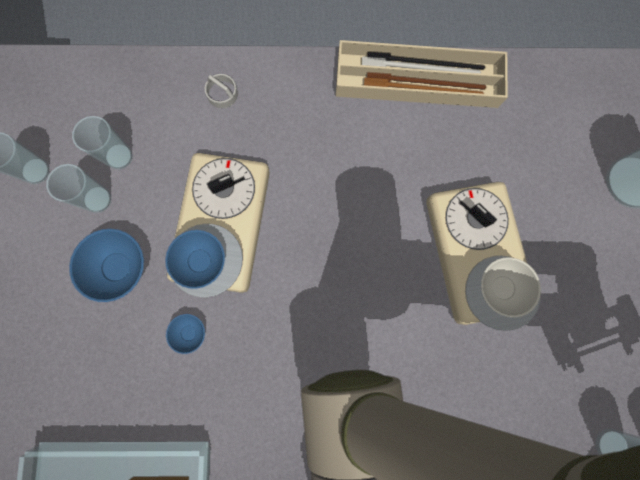

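View pics/side0.png

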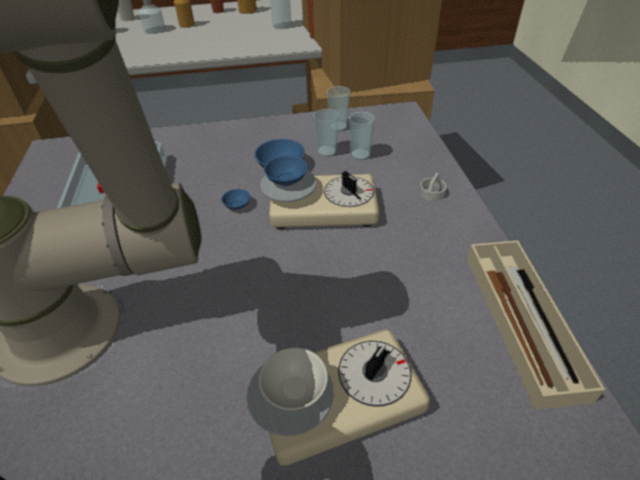

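The top view shows two cream scales. The dial at (223,187) has a blue bowl at (195,258) on its pan; the dial at (477,218) has a white bowl at (505,287). The other blue bowls, at (107,265) and (185,333), stand on the table. Knob candidates are (222,183) and (480,213), and I choose (222,183), the blue-bowl scale. I'll check that with a close crop.

Run:
```python
from h import *
c=cap("top"); im=c["color"]
x0,y0=185,145
cv2.imwrite("pics/crop1.png",cv2.resize(im[y0:y0+75,x0:x0+80],None,fx=8,fy=8,interpolation=cv2.INTER_CUBIC))
h=cv2.cvtColor(im,cv2.COLOR_BGR2HSV)
def cen(m,box):
    a,b,cc,d=box; k=np.zeros(m.shape,bool); k[b:d,a:cc]=1; v,u=np.nonzero(m&k); return u.mean(),v.mean(),len(u)
red=((h[...,0]<8)|(h[...,0]>172))&(h[...,1]>150)&(h[...,2]>80)
r=cen(red,(190,150,260,215)); R=ray(c,*r[:2],57)
# white dial ellipse
w=((h[...,1]<40)&(h[...,2]>170)).astype(np.uint8); w[:150]=0;w[222:]=0;w[:,:185]=0;w[:,262:]=0
w=cv2.morphologyEx(w,cv2.MORPH_CLOSE,np.ones((5,5)))
cs,_=cv2.findContours(w,0,2); k=max(cs,key=cv2.contourArea); hull=cv2.convexHull(k); e=cv2.fitEllipse(hull); print("ell",e)
D=ray(c,*e[0],57); print("dial",D.round(1),"red",r,R.round(1),np.linalg.norm(R-D))
dk=(h[...,2]<60)
print("dark",cen(dk,(200,165,250,212)))
b=(h[...,0]>95)&(h[...,0]<120)&(h[...,1]>100)
print("bowl",ray(c,*cen(b,(160,220,230,295))[:2],121).round(1))
print("knob px",proj(c,[D[0],D[1],100]),proj(c,[D[0],D[1],64]))
```

```text
ell ((223.0777587890625, 187.84579467773438), (56.408721923828125, 59.35059356689453), 71.53606414794922)
dial [616.1 250.4  57. ] red (np.float64(227.88235294117646), np.float64(163.8235294117647), 17) [663.1 243.2  57. ] 47.56528603264108
dark (np.float64(221.44615384615383), np.float64(184.33076923076922), 260)
bowl [474.9 279.4 121. ]
knob px (np.float64(218.2639954265361), np.float64(180.95609422499973)) (np.float64(222.3284348035355), np.float64(186.77332446814322))
```

View pics/crop1.png

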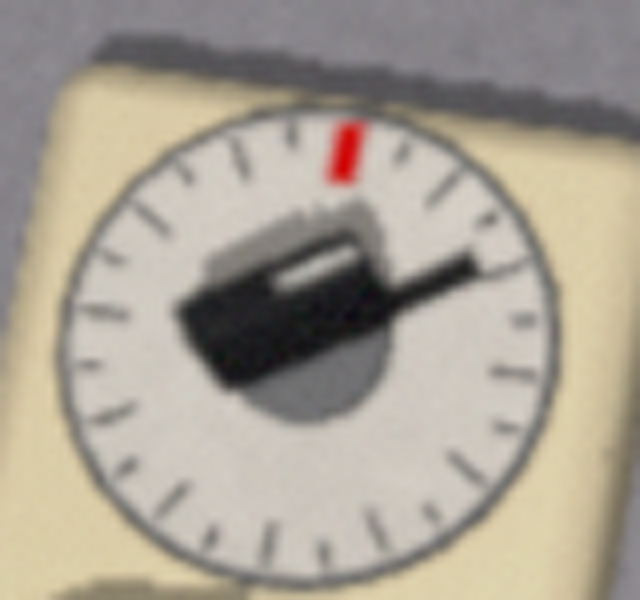

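The crop confirms it: the red mark is at the top (crop (347,152)) and the pointer tip at crop (475,262), roughly 1 rad clockwise from zero. The bar, with its white line, points the same way. Next I'll work out the move.

Run:
```python
from h import *
from scipy.spatial.transform import Rotation as Ro
c=cap("top"); s=bot.read_state()
D=ray(c,223.05,187.75,57); R=ray(c,227.88,163.8,57); P=ray(c,244.4,177.75,60)
a=lambda v:np.arctan2(v[1],v[0])
print("red",a(R-D),"ptr",a(P-D),np.linalg.norm((P-D)[:2]),"tare",a(R-D)-a(P-D))
top=[ray(c,185+x/8,145+y/8,100) for x,y in((345,235),(178,308),(232,388),(392,312))]  # bar top corners approx
print("bar top centre",np.mean(top,0).round(1),"ang",a(top[0]-top[1]))
# side view dial / red
c2=cap("side"); h=cv2.cvtColor(c2["color"],cv2.COLOR_BGR2HSV)
red=((h[...,0]<8)|(h[...,0]>172))&(h[...,1]>130)&(h[...,2]>80); red[:170]=0;red[210:]=0;red[:,:350]=0;red[:,385:]=0
v,u=np.nonzero(red); print("side red",ray(c2,u.mean(),v.mean(),57).round(1),len(u), "side D px",proj(c2,D))
Rt=np.array(s["tool_rot"]); print(Rt.round(3).tolist(), s["qpos"])
yb=a(P-D)
for k in(0,np.pi):
    x=np.array([np.cos(yb+k),np.sin(yb+k),0]); z=np.array([0,0,-1.]); M=np.c_[x,np.cross(z,x),z]
    print(k,"rotvec",np.degrees(Ro.from_matrix(Rt.T@M).as_rotvec()).round(1),"shift cm",(Rt.T@(np.array([D[0],D[1],240])-s["tcp_pos"])/10).round(2))
```

```text
red -0.15389376052044557 ptr -1.1319178272151849 43.83684556923735 tare 0.9780240666947393
bar top centre [610.8 245.6 100. ] ang -1.1327590413745214
side red [667.6 245.   57. ] 2 side D px (np.float64(347.6333724348972), np.float64(190.21429939633134))
[[0.946, 0.324, -0.0], [0.324, -0.946, 0.001], [0.0, -0.001, -1.0]] [-1.46441398e+00  3.13215960e-01  1.49811407e+00  4.65713732e-06
  1.33095208e+00 -2.23355266e-01]
0 rotvec [-0.   0.  83.7] shift cm [ 66.41 -56.23   6.29]
3.141592653589793 rotvec [ -0.   -0.  -96.3] shift cm [ 66.41 -56.23   6.29]
```

Request:
step_arm --motion '[[0,[66.4,-56.2,6.3],[0,0,-96.3]],[0,[66.4,-56.2,6.3],[0,0,-96.3]],[0,[66.4,-56.2,6.3],[0,0,-96.3]],[0,[66.4,-56.2,6.3],[0,0,-96.3]],[0,[66.4,-56.2,6.3],[0,0,-96.3]],[0,[66.4,-56.2,6.3],[0,0,-96.3]],[0,[66.4,-56.2,6.3],[0,0,-96.3]],[0,[66.4,-56.2,6.3],[0,0,-96.3]],[0,[66.4,-56.2,6.3],[0,0,-96.3]],[0,[66.4,-56.2,6.3],[0,0,-96.3]],[0,[66.4,-56.2,6.3],[0,0,-96.3]],[0,[66.4,-56.2,6.3],[0,0,-96.3]]]'

```text
time_s: 1.25
tcp_pos: [426.4, -66.5, 266.6]
tool_rot: [[-0.262, 0.965, 0.0], [0.965, 0.262, -0.0], [-0.0, 0.0, -1.0]]
ft_force: [0.3, -1.4, 0.2]
opening: 43.9
finger_force: 0.0
```

```bash
cat > go.py <<'E'
from h import *
from scipy.spatial.transform import Rotation as Ro
def go(p,yaw):
    s=bot.read_state(); Rt=np.array(s["tool_rot"]); x=np.array([np.cos(yaw),np.sin(yaw),0]); z=np.array([0,0,-1.]); M=np.c_[x,np.cross(z,x),z]
    print("t",s["time_s"],"tcp",np.round(s["tcp_pos"],1),"yaw",np.arctan2(Rt[1,0],Rt[0,0]),"turn",np.degrees(Ro.from_matrix(Rt.T@M).as_rotvec()).round(1),"shift cm",(Rt.T@(np.array(p)-s["tcp_pos"])/10).round(2),"q",np.round(s["qpos"],2))
E
python3 -c "
from go import *
go([614.5,249,220],2.0097)"
```

```text
t 1.25 tcp [426.4 -66.5 266.6] yaw 1.8359986061520612 turn [  0.   0. -10.] shift cm [25.52 26.42  4.66] q [-0.43  0.14  1.81 -0.    1.19 -0.69]
```

Request:
step_arm --motion '[[0,[25.5,26.4,4.6],[0,0,-10]],[0,[25.5,26.4,4.6],[0,0,-10]],[0,[25.5,26.4,4.6],[0,0,-10]],[0,[25.5,26.4,4.6],[0,0,-10]],[0,[25.5,26.4,4.6],[0,0,-10]],[0,[25.5,26.4,4.6],[0,0,-10]],[0,[25.5,26.4,4.6],[0,0,-10]],[0,[25.5,26.4,4.6],[0,0,-10]],[0,[25.5,26.4,4.6],[0,0,-10]],[0,[25.5,26.4,4.6],[0,0,-10]],[0,[25.5,26.4,4.6],[0,0,-10]],[0,[25.5,26.4,4.6],[0,0,-10]]]'

```text
time_s: 2.25
tcp_pos: [615.4, 245.0, 220.4]
tool_rot: [[-0.42, 0.907, -0.001], [0.907, 0.42, -0.0], [-0.0, -0.001, -1.0]]
ft_force: [0.1, 0.6, -0.1]
opening: 44.0
finger_force: 0.0
```

```bash
python3 -c "
from go import *
go([614.5,249,220],2.0097)
c=cap('side'); im=c['color'][60:260,200:460]; cv2.imwrite('pics/s1.png',cv2.resize(im,None,fx=3,fy=3,interpolation=cv2.INTER_CUBIC))
print(proj(c,[614.5,249,100]))
"
```

```text
t 2.25 tcp [615.4 245.  220.4] yaw 2.004308368628866 turn [-0.   0.  -0.3] shift cm [0.4  0.08 0.04] q [ 0.2   0.68  1.14 -0.    1.32 -0.23]
(np.float64(347.3288912286455), np.float64(175.66448533359033))
```

View pics/s1.png

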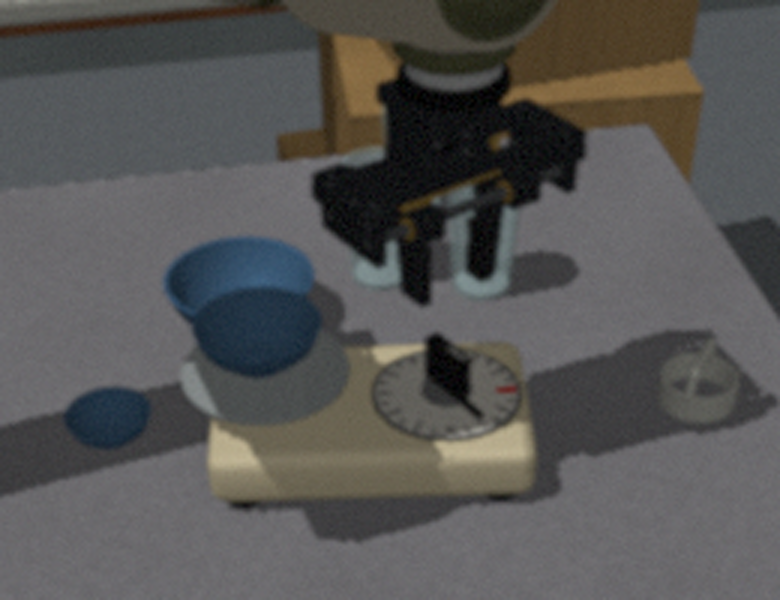

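The gripper is open above the knob, square to the bar, with the bowl clear of it. I'll go part of the way down and let it settle.

Request:
step_arm --motion '[[0,[0,0,2],[0,0,0]],[0,[0,0,4],[0,0,0]],[0,[0,0,5],[0,0,0]],[0,[0,0,5],[0,0,0]],[0,[0,0,5],[0,0,0]]]'

```text
time_s: 2.72
tcp_pos: [615.8, 244.8, 171.4]
tool_rot: [[-0.419, 0.908, 0.0], [0.908, 0.419, 0.0], [-0.0, 0.0, -1.0]]
ft_force: [-0.2, -0.2, -0.3]
opening: 44.0
finger_force: 0.0
```

```bash
python3 -c "
from go import *
go([614.5,249,133],2.0097)
c=cap('side'); im=c['color'][110:220,270:420]; cv2.imwrite('pics/s2.png',cv2.resize(im,None,fx=5,fy=5,interpolation=cv2.INTER_CUBIC))
s=bot.read_state();t=np.array(s['tcp_pos']);print(proj(c,t+[0,0,-64]))
"
```

```text
t 2.7167 tcp [615.8 244.8 171.4] yaw 2.0035020145490305 turn [ 0.   0.  -0.4] shift cm [0.43 0.06 3.84] q [ 0.2   0.73  1.19 -0.    1.22 -0.23]
(np.float64(348.4159871185337), np.float64(173.67673003946317))
```

View pics/s2.png

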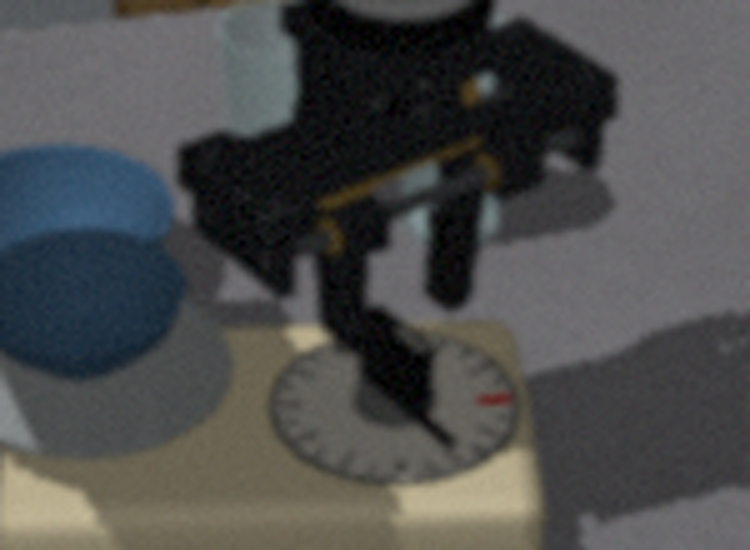

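The fingertips (crop (350,340) and (450,300)) straddle the bar top near (402,340). The red mark is at (495,399) and the pointer tip at (450,442). I'll lower onto it, then close gently.

Request:
step_arm --motion '[[0,[0,0,1],[0,0,-0.4]],[0,[0,0,2],[0,0,-0.4]],[0,[0,0,3],[0,0,-0.4]],[0,[0,0,3.8],[0,0,-0.4]],[0,[0,0,3.8],[0,0,-0.4]],[0,[0,0,3.8],[0,0,-0.4]]]' --force 6

```text
time_s: 3.27
tcp_pos: [615.5, 245.5, 131.9]
tool_rot: [[-0.426, 0.905, -0.001], [0.905, 0.426, -0.0], [0.0, -0.001, -1.0]]
ft_force: [-0.2, -0.2, 0.6]
opening: 44.3
finger_force: 0.0
```

Request:
step_arm --motion '[[0.4,[0,0,0],[0,0,0]],[0.55,[0,0,0],[0,0,0]],[0.6,[0,0,0],[0,0,0]],[0.6,[0,0,0],[0,0,0]]]' --force 6

```text
time_s: 3.6
tcp_pos: [615.8, 245.5, 133.0]
tool_rot: [[-0.426, 0.905, 0.001], [0.905, 0.426, 0.0], [-0.0, 0.001, -1.0]]
ft_force: [-0.1, 0.2, 0.4]
opening: 19.4
finger_force: 0.0
```

Request:
step_arm --motion '[[0.7,[0,0,0],[0,0,0]],[0.8,[0,0,0],[0,0,0]],[1,[0,0,0],[0,0,0]],[1,[0,0,0],[0,0,0]],[1,[0,0,0],[0,0,0]]]' --force 10

```text
time_s: 4.02
tcp_pos: [617.5, 246.3, 133.1]
tool_rot: [[-0.426, 0.905, 0.007], [0.905, 0.426, 0.003], [-0.0, 0.008, -1.0]]
ft_force: [13.1, 6.7, -6.5]
opening: 13.9
finger_force: 10.0
```

```bash
python3 -c "
from go import *
go([614.5,249,133],2.0097); s=bot.read_state(); print(s['ft_force'],s['torque'],s['opening'])
"
```

```text
t 4.0167 tcp [617.5 246.3 133.1] yaw 2.010870817620736 turn [0.4 0.  0.1] shift cm [ 0.37 -0.16  0.  ] q [ 0.2   0.77  1.22  0.    1.14 -0.24]
[13.05562352  6.66984851 -6.47056783] [ 1.04150488 -2.19277038 -0.11502613] 13.851821849279839
```

Request:
step_arm --motion '[[1,[0.15,0.1,0],[0,0,0]],[1,[0.3,0.2,0],[0,0,0]],[1,[0.3,0.2,0],[0,0,0]],[1,[0.3,0.2,0],[0,0,0]]]'

```text
time_s: 4.35
tcp_pos: [617.8, 247.2, 133.0]
tool_rot: [[-0.426, 0.905, 0.004], [0.905, 0.426, -0.003], [-0.004, 0.002, -1.0]]
ft_force: [7.6, -8.2, -2.0]
opening: 14.2
finger_force: 10.0
```

Request:
step_arm --motion '[[1,[0,0,0],[0,0,-4]],[1,[0,0,0],[0,0,-8]],[1,[0,0,0],[0,0,-12]],[1,[0,0,0],[0,0,-16]],[1,[0,0,0],[0,0,-20]],[1,[0,0,0],[0,0,-24]],[1,[0,0,0],[0,0,-28]],[1,[0,0,0],[0,0,-28]]]'

```text
time_s: 5.02
tcp_pos: [618.6, 248.1, 133.1]
tool_rot: [[-0.803, 0.596, 0.008], [0.596, 0.803, -0.0], [-0.006, 0.004, -1.0]]
ft_force: [15.1, -2.7, -6.2]
opening: 14.1
finger_force: 10.0
```

```bash
python3 -c "
from go import *
go([614.5,249,133],2.0097+.978); s=bot.read_state(); print(np.array(s['tool_rot']).T@s['ft_force'],s['torque'],s['opening'])
c=cap('side'); im=c['color'][110:220,270:420]; cv2.imwrite('pics/s3.png',cv2.resize(im,None,fx=5,fy=5,interpolation=cv2.INTER_CUBIC))
"
```

```text
t 5.0167 tcp [618.6 248.1 133.1] yaw 2.5027182194413076 turn [  0.2   0.4 -27.8] shift cm [ 0.39 -0.17  0.01] q [ 0.21  0.78  1.21 -0.    1.14 -0.72]
[-13.6828755    6.85104953   6.35723877] [-0.37290011 -2.4139915  -0.01474815] 14.068135183498212
```

View pics/s3.png

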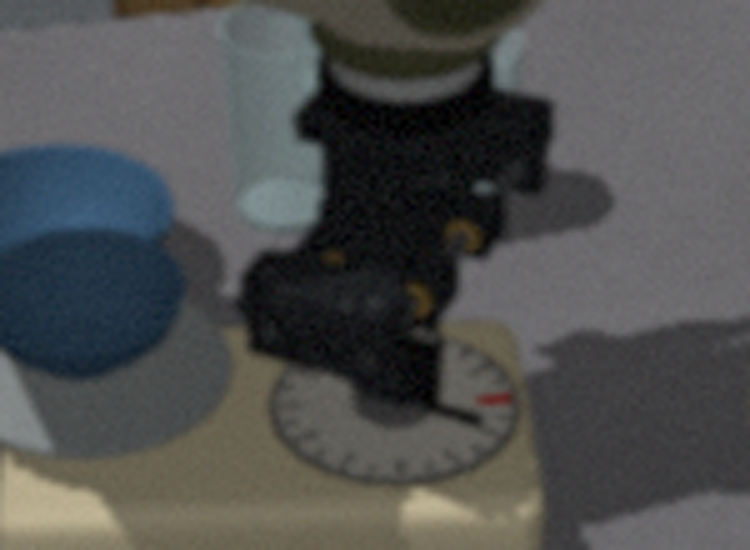

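The knob turns with the gripper. The pointer tip is now at crop (480,421), closing on the red mark at (495,399). I'll relieve the side force and turn most of the rest.

Request:
step_arm --motion '[[1,[-0.2,0.1,0],[0,0,-3]],[1,[-0.2,0.1,0],[0,0,-7]],[1,[-0.2,0.1,0],[0,0,-11]],[1,[-0.2,0.1,0],[0,0,-15]],[1,[-0.2,0.1,0],[0,0,-19]],[1,[-0.2,0.1,0],[0,0,-23]],[1,[-0.2,0.1,0],[0,0,-26]],[1,[-0.2,0.1,0],[0,0,-26]],[1,[-0.2,0.1,0],[0,0,-26]]]'

```text
time_s: 5.82
tcp_pos: [619.5, 249.2, 133.1]
tool_rot: [[-0.982, 0.187, 0.004], [0.187, 0.982, 0.002], [-0.004, 0.003, -1.0]]
ft_force: [7.3, 4.5, -3.0]
opening: 14.1
finger_force: 10.0
```

```bash
python3 -c "
from go import *
go([614.5,249,133],2.0097+.978); s=bot.read_state(); print(np.array(s['tool_rot']).T@s['ft_force'],s['torque'],s['opening'])
c=cap('side'); im=c['color'][160:220,315:395]; cv2.imwrite('pics/s4.png',cv2.resize(im,None,fx=9,fy=9,interpolation=cv2.INTER_CUBIC))
"
```

```text
t 5.8167 tcp [619.5 249.2 133.1] yaw 2.9539551179517263 turn [ 0.1  0.2 -1.9] shift cm [ 0.49 -0.11  0.01] q [ 0.21  0.78  1.21  0.    1.15 -1.18]
[-6.32329802  5.78034633  3.03957481] [ 0.66098368 -1.26797707  0.05326291] 14.103246044363944
```

View pics/s4.png

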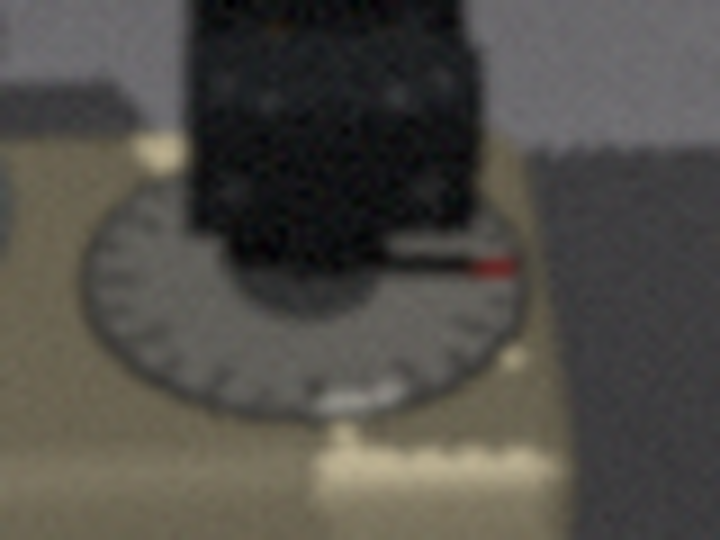

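The pointer at crop (473,265) is almost on the red mark at (495,268); allowing for blade height, about 2° is left. I'll turn that, release and rise for a check.

Request:
step_arm --motion '[[1,[-0.1,0.1,0],[0,0,-1.9]],[1,[-0.1,0.1,0],[0,0,-1.9]],[1,[-0.1,0.1,0],[0,0,-1.9]],[1,[-0.1,0.1,0],[0,0,-1.9]]]'

```text
time_s: 6.2
tcp_pos: [619.8, 249.4, 133.0]
tool_rot: [[-0.988, 0.155, 0.001], [0.155, 0.988, 0.0], [-0.001, 0.0, -1.0]]
ft_force: [1.5, -0.2, 3.0]
opening: 14.0
finger_force: 10.0
```

Request:
step_arm --motion '[[0.6,[0,0,0],[0,0,0]],[0.3,[0,0,0],[0,0,0]],[0,[0,0,0],[0,0,0]],[0,[0,0,0],[0,0,0]],[0,[0,0,-3],[0,0,0]],[0,[0,0,-6],[0,0,0]],[0,[0,0,-9],[0,0,0]],[0,[0,0,-12],[0,0,0]]]'

```text
time_s: 6.87
tcp_pos: [619.3, 249.5, 253.9]
tool_rot: [[-0.988, 0.154, -0.0], [0.154, 0.988, -0.0], [0.0, -0.0, -1.0]]
ft_force: [0.6, -0.2, -0.6]
opening: 44.1
finger_force: 0.0
```

Request:
step_arm --motion '[[0,[4,0,-2],[0,0,0]],[0,[8,0,-2],[0,0,0]],[0,[12,0,-2],[0,0,0]],[0,[16,0,-2],[0,0,0]],[0,[20,0,-2],[0,0,0]],[0,[24,-4,-2],[0,0,0]],[0,[26,-8,-2],[0,0,0]],[0,[26,-12,-2],[0,0,0]],[0,[26,-16,-2],[0,0,0]],[0,[26,-20,-2],[0,0,0]],[0,[26,-24,-2],[0,0,0]],[0,[26,-26,-2],[0,0,0]]]'

```text
time_s: 7.87
tcp_pos: [321.6, 30.5, 272.8]
tool_rot: [[-0.988, 0.155, 0.001], [0.155, 0.988, -0.001], [-0.001, -0.0, -1.0]]
ft_force: [1.5, -0.0, 0.8]
opening: 44.1
finger_force: 0.0
```

```bash
python3 -c "
from go import *
go([619,248,200],2.0097+.978)
c=cap('top'); cv2.imwrite('pics/full5.png',c['color']); im=c['color'][145:220,185:265]; cv2.imwrite('pics/t5.png',cv2.resize(im,None,fx=8,fy=8,interpolation=cv2.INTER_CUBIC))
"
```

```text
t 7.8667 tcp [321.6  30.5 272.8] yaw 2.986287754391968 turn [-0.   0.  -0.1] shift cm [-26.01  26.09   7.29] q [-0.27 -0.13  2.07 -0.    1.2  -1.69]
```

View pics/t5.png

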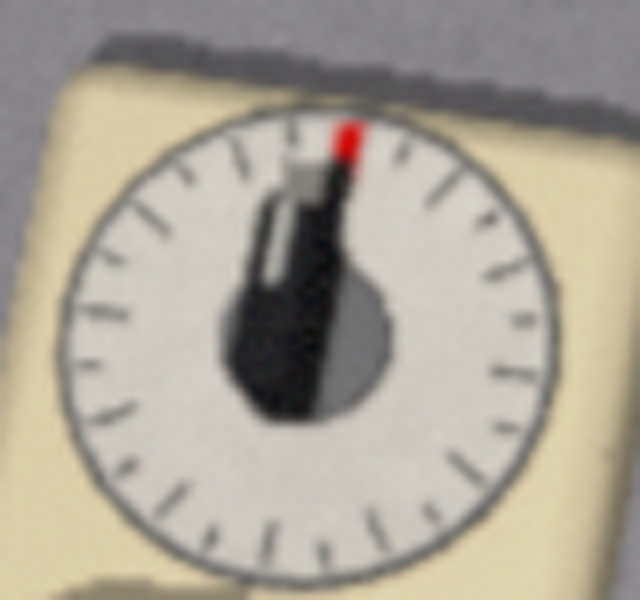

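The pointer tip (crop (341,162)) lies on the radius to the red mark (347,145): 11.4° against 11.5° after parallax, so it is on zero. Now a numeric check that the bowl and the other scale are unmoved, then I hand in.

```bash
python3 -c "
from h import *
a=cv2.imread('pics/top0.png').astype(int);b=cv2.imread('pics/full5.png').astype(int)
d=abs(a-b).max(2)
print('bowl',d[222:300,160:245].mean(),'other dial',d[185:250,444:512].mean(),'background',d[100:140,240:330].mean())
def f(i,y0,y1,x0,x1):
    h=cv2.cvtColor(i.astype(np.uint8),cv2.COLOR_BGR2HSV)[y0:y1,x0:x1]; return h
for i in(a,b):
    h=f(i,220,295,160,230); v,u=np.nonzero((h[...,0]>95)&(h[...,0]<120)&(h[...,1]>100)); k=f(i,190,245,450,505); kv,ku=np.nonzero(k[...,2]<50)
    print(u.mean(),v.mean(),len(u),ku.mean(),kv.mean(),len(ku))
print(job.sign_off())
"
```

```text
bowl 6.576772247360482 other dial 2.7244343891402716 background 2.503888888888889
34.70982482863671 38.69459253617669 2626 30.34982332155477 25.402826855123674 283
34.68541033434651 38.72188449848024 2632 30.28472222222222 25.399305555555557 288
the job is handed in; nothing more can be done
None
```

I turned the knob on the blue-bowl scale until its pointer was on the red zero mark (about 0.1° off in the top view) and let go. The blue bowl and the other scale's pointer haven't moved, and the job was handed in at about 8 s of the 34 s allowed.

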